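Pick the right test wand and hold it level over the pack

TASK

Set up the metal-detector check for the pack that stands on the weigher's steel plate: if it is the jar, draw the thick-handled test wand out of the holder; if it is the flat carton, draw the slim-handled one. Turn that wand level and hold it still with its ball tip over the middle of that pack, about 10 cm above the pack's top, touching nothing but the gripper, and finish while still holding it there. Leave the other wand and both packs where they are.

Things in the scene. Friction and masses are not known exactly. Their poses are not given: they have to be found in the camera images.
- wand_slim: Slim-handled white test wand, 70 g, handle 18 x 18 mm. In either sleeve, leaning about 42 deg (1 mm play each side), handle up. Origin: underside of the collar, which rests on the sleeve's mouth; z runs up the handle, y is parallel to the holder's y; x, y square to the handle's flats. Along z: shank 14 mm thick -68 to 0 mm (in the sleeve), collar 34 mm wide 0 to 6, handle 6 to 116, centre of mass about 35 mm.
- wand_thick: Thick-handled white test wand, 130 g, handle 34 x 34 mm. In either sleeve, leaning about 42 deg (1 mm play each side), handle up. Origin: underside of the collar, which rests on the sleeve's mouth; z runs up the handle, y is parallel to the holder's y; x, y square to the handle's flats. Along z: shank 14 mm thick -68 to 0 mm (in the sleeve), collar 34 mm wide 0 to 6, handle 6 to 116, centre of mass about 52 mm.
- wand_slim_tip (a point): Centre of the 14 mm steel ball at the tip of the slim wand, 61 mm down the wand's z axis from its origin.
- wand_thick_tip (a point): Centre of the 14 mm steel ball at the tip of the thick wand, 61 mm down the wand's z axis from its origin.
- holder: Fixed holder: base 150 (x -65 to 85) x 200 x 12 mm, two square steel sleeves (28 mm outside, 16 mm bore, 70 mm long), mouths centred at x 0, y -55 and +55, z 85 mm of its frame. They lean 40 deg from vertical: a wand is drawn along (-0.643, 0, 0.766) of this frame, -x being roughly towards the robot. Back board 61 mm high at x 78 mm. Origin on the table, z up.
- weigher: Fixed check weigher: grey housing 190 x 170 x 44 mm with a 150 x 150 mm steel plate whose top is 60 mm above the table. Origin: on the table under the housing's centre; z up.
- plate (a point): Centre of the top of the weigher's steel plate. The pack that stands within 60 mm of it is the one on the plate.
- stand: Fixed plywood side stand on four legs, 130 x 130 mm, top 60 mm above the table, where the pack not in use is parked. Origin: on the table under its centre.
- jar: White jar with a metal lid, 64 mm across, 85 mm high, standing upright. Origin: centre of its underside.
- carton: Flat plain cardboard carton, 110 x 80 x 40 mm high. Origin: centre of its underside; x along the 110 mm side.

How it is judged (in metres and radians):
On the way:
1. the wand that belongs to the pack on the plate is held by the fingers, drawn clear of its sleeve (((horizontal distance between jar and plate below 0.06 m and contact force between the fingers and wand_thick above 1 N and height (world z) of wand_thick_tip above 0.12 m and contact force between wand_thick and holder below 0.1 N) or (horizontal distance between carton and plate below 0.06 m and contact force between the fingers and wand_slim above 1 N and height (world z) of wand_slim_tip above 0.12 m and contact force between wand_slim and holder below 0.1 N))), for 0.2 s.
At the end, for the whole second after the job is handed in: The matching wand (jar: thick, carton: slim) is held still by the fingers, level within 12 degrees, ball tip within 40 mm of the pack's centre from above and 50-170 mm over its top, touching nothing else. Other wand and both packs within 20 mm of their starts (((horizontal distance between jar and plate below 0.06 m and contact force between the fingers and wand_thick above 1 N and angle between wand_thick's own z axis and vertical between 1.361 and 1.781 rad and horizontal distance between wand_thick_tip and jar below 0.04 m and height (world z) of wand_thick_tip between 0.195 and 0.315 m and linear speed of wand_thick below 0.03 m/s and contact force between wand_thick and holder below 0.1 N and contact force between wand_thick and weigher below 0.1 N and contact force between wand_thick and jar below 0.1 N and contact force between wand_thick and carton below 0.1 N and contact force between wand_thick and stand below 0.1 N and contact force between wand_thick and wand_slim below 0.1 N and distance of wand_slim from where it was at the start of the episode below 0.02 m) or (horizontal distance between carton and plate below 0.06 m and contact force between the fingers and wand_slim above 1 N and angle between wand_slim's own z axis and vertical between 1.361 and 1.781 rad and horizontal distance between wand_slim_tip and carton below 0.04 m and height (world z) of wand_slim_tip between 0.15 and 0.27 m and linear speed of wand_slim below 0.03 m/s and contact force between wand_slim and holder below 0.1 N and contact force between wand_slim and weigher below 0.1 N and contact force between wand_slim and jar below 0.1 N and contact force between wand_slim and carton below 0.1 N and contact force between wand_slim and stand below 0.1 N and contact force between wand_slim and wand_thick below 0.1 N and distance of wand_thick from where it was at the start of the episode below 0.02 m)) and distance of each of jar, carton from where it was at the start of the episode below 0.02 m); the arm keeps its last pose, push and grip.
It fails at once if the other wand is drawn or knocked (moved over 25 mm) ((horizontal distance between jar and plate below 0.06 m and distance of wand_slim from where it was at the start of the episode above 0.025 m) or (horizontal distance between carton and plate below 0.06 m and distance of wand_thick from where it was at the start of the episode above 0.025 m)).
It fails at once if a pack is displaced by more than 25 mm (distance of any of jar, carton from where it was at the start of the episode above 0.025 m).
It also fails if it takes over 32 s, if anything falls off the work surface, if the arm or the gripper's body presses on something with over 40 N, if the wrist force passes 120 N, or if a joint passes its speed limit or range.

ROBOT

A 6-joint arm with a two-finger parallel gripper is mounted at the origin on the work surface. World frame = base frame: x ahead of the robot, y to its left, z up, the work surface at z = 0. Lengths are in mm, angles in rad, forces in N, time in s.
With the tool pointing down it reaches from about 350 to 775 mm from the base axis. Payload 7.3 kg.
Tool frame: the origin (TCP) lies between the finger pads; the fingertips stand 8 mm ahead of it and the grasp point (between the pads) lies 11 mm behind it; y points along the fingers, z is the direction in which the jaws open and shut, and the axes are right-handed (so a half turn about y gives the same grasp; the last joint's range is limited). The gripper opens to 92 mm and grips with 3 to 60 N. Pads are 19 mm wide; open, the fingers measure 130 mm over their backs; the gripper's body (75 mm by 190 mm) begins 47 mm behind the grasp point.
Start: joints at [0.972, 0.342, 1.524, -0, 1.275, -0.146], TCP at [229.668, 472.119, 234.741] pointing down, gripper open.
Joint ranges: [-2.53, 2.53], [-0.77, 2.02], [0.04, 2.7], [-1, 4.14], [0.28, 2.66], [-3.11, 3.11]. Speed limits (rad/s): [2.57, 2.57, 3.14, 3.14, 3.14, 3.14].

INTERFACE

Orientations are given as [roll, pitch, yaw] about the fixed x, y, z axes, in that order (R = Rz(yaw) Ry(pitch) Rx(roll)).
In Python, from plant import bot, vision, job gives the robot as it stands. The module is installed in compiled form; this text tells all that it offers.
- The arm moves only by the tool arm_command, never from a script. Its argument "deltas" is a list of rows, each a list of 4 numbers: the shift along the tool's x, y, z in m, then the turn about the tool's y in degrees. In form: [[x, y, z, twist], ...]. A call has 1 to 5 rows; each row shifts and turns the commanded pose from where the row before left it, along the tool's axes as they then stand; what a row does not reach is not made up. A row lasts 1/10 s, in which the tool goes at most 50 mm and 8.59 degrees, less where a joint would pass 70% of its speed; a pose out of reach is approached as far as the arm can. A call is refused whole if a number of a shift passes 0.05 or a number of a turn 8.59, either way. A call with a gripper value outside its range is refused whole. "claw" is the closure in counts, from 0 (fully open) to 255 (shut), set as the call begins (left out, the last holds). The fingers move at their own pace and stop on an object; the grip force is fixed at half the most. Time passes only in rows, so rows that do not move let the fingers close. It gives the time, the measured TCP pose, the force and the opening at its end, in the units of the state.
- bot.get_obs(): the state, without advancing time (a new reading comes with each control period).
- vision.capture(name): name is "scene" or "top"; returns a dict with "img" (420x560x3 uint8, red, green, blue), "camera_matrix" (3x3 intrinsics, pixels), "world_to_cam" (4x4, takes a point from world to camera coordinates). Camera axes: x right, y down, z forward; pixel columns grow to the right and rows downward; lengths in mm; the calibration is good to about 2 mm. A picture is of the moment at which its call begins. There is no depth.
- job.close_job(): hands the job in, once; it reports no verdict.
Trained networks look in a picture, given as the dict that the camera call returned (one of the last four; its "shot" number tells which), for a name from the list of things; names that differ only in an ending like _2 or _b are one class to them, and where a whole thing is asked for, a point or a joint stands for the part that bears it (a point fixed in the world has none). Each returns a list of dicts, best first, with "confidence" (0 to 1); they miss things now and then, are a little off and sometimes report something else, mostly with a low value. They report only what shows in the picture. A call takes as long as a camera call.
- vision.find_in(picture, name): "xyz" ([x, y, z] in mm, in the coordinates of the camera as it stood for that picture, good to about 4 mm: the middle of the surface that is visible of it).
- vision.regions_of(picture, name): "mask" (420x560 bool, what is visible of it).
The state is a dict: "time": time; "joint_positions": joint angles; "dq": joint speeds; "tau": joint torques, N m; "tool_pos": TCP position; "tcp_rot": TCP orientation; "contact_force": force on the tool from outside, world axes, zero at the start; "moment": the same for the moment, N m; "grip_width": finger opening in mm.
Only numpy, scipy, OpenCV 4.12 (cv2) and the standard library are available. Lean on these libraries where they do the work, as an engineer would, in place of code of your own. Each camera call takes 0.05 s, during which the arm holds its last target. There are 200 camera calls.

## Working session

There is one attempt and no reset: what is moved stays moved. The work goes in short steps, Python scripts to look and compute and a tool call to move; the robot and the scene stay as the last step left them, time stands still between calls to the robot, and variables do not carry over. Pictures are saved under pics/ and viewed, about 8 in all and at most 12, crops included, and the job is handed in when it is done.

Besides the shell and the picture viewer there is one more tool, called after "Emit:" in YAML: its name, and indented under it one key for each argument. arm_command: Moves the arm, as the interface text tells. Its arguments: {"type":"object","properties":{"deltas":{"type":"array","items":{"type":"array","items":{"type":"number"}}},"claw":{"type":"number"}},"required":["deltas"]}

```bash
mkdir -p pics
cat > h.py <<'E'
import numpy as np, cv2
from plant import bot, vision, job
from scipy.spatial.transform import Rotation as Ro
def w(p,xyz):
    T=np.linalg.inv(p["world_to_cam"]); return (T@np.r_[xyz,1])[:3]
def proj(p,X):
    c=(p["world_to_cam"]@np.r_[X,1])[:3]; u=p["camera_matrix"]@c; return u[:2]/u[2]
def save(p,n,pts=()):
    im=p["img"][...,::-1].copy()
    for X in pts: cv2.circle(im,tuple(int(round(a)) for a in proj(p,X)),3,(0,0,255),1)
    cv2.imwrite("pics/"+n,im)
E
python3 - <<'E'
from h import *
s=bot.get_obs(); print({k:np.round(v,3) for k,v in s.items()})
ps={n:vision.capture(n) for n in("scene","top")}
for n,p in ps.items():
    save(p,n+"0.png")
    print(n,"cam",np.round(w(p,[0,0,0])),np.round(p["camera_matrix"][0],0))
    for o in["wand_slim","wand_thick","holder","weigher","plate","stand","jar","carton"]:
        try: print(n,o,[(round(d["confidence"],2),np.round(w(p,d["xyz"])).tolist()) for d in vision.find_in(p,o)[:3]])
        except Exception as e: print(n,o,e)
a=cv2.hconcat([cv2.imread("pics/scene0.png"),cv2.imread("pics/top0.png")])
E
```

```text
{'time': np.float64(0.0), 'joint_positions': array([ 0.972,  0.343,  1.525, -0.   ,  1.275, -0.146]), 'dq': array([ 0.001, -0.001,  0.001, -0.002,  0.001,  0.   ]), 'tau': array([ 1.0000e-03, -4.3124e+01, -2.4422e+01,  7.2000e-02,  5.6000e-02,
       -0.0000e+00]), 'tool_pos': array([229.46 , 471.788, 234.068]), 'tcp_rot': array([-1.572,  0.   , -0.453]), 'contact_force': array([ 0.306, -0.052,  0.505]), 'moment': array([-0.019,  0.008,  0.005]), 'grip_width': np.float64(92.125)}
scene cam [1595.  518. 1012.] [543.   0. 293.]
scene wand_slim [(0.69, [531.0, -206.0, 131.0])]
scene wand_thick [(0.6, [534.0, -308.0, 134.0])]
scene holder [(0.94, [599.0, -248.0, 24.0])]
scene weigher [(0.86, [653.0, 172.0, 60.0]), (0.75, [618.0, 403.0, 98.0])]
scene plate [(0.59, [652.0, 172.0, 60.0])]
scene stand [(0.72, [532.0, -209.0, 128.0]), (0.59, [634.0, 354.0, 63.0])]
scene jar [(0.92, [619.0, 163.0, 119.0])]
scene carton [(0.77, [616.0, 401.0, 97.0])]
top cam [ 465.   57. 1288.] [513.   0. 282.]
top wand_slim [(0.67, [530.0, -210.0, 136.0])]
top wand_thick [(0.62, [521.0, -313.0, 151.0])]
top holder [(0.91, [584.0, -265.0, 11.0]), (0.53, [598.0, 153.0, 148.0])]
top weigher [(0.86, [582.0, 142.0, 60.0])]
top plate [(0.94, [582.0, 142.0, 60.0])]
top stand [(0.88, [570.0, 351.0, 58.0])]
top jar [(0.67, [598.0, 152.0, 148.0]), (0.65, [530.0, -211.0, 135.0])]
top carton [(0.95, [598.0, 394.0, 98.0])]
```

View pics/scene0.png

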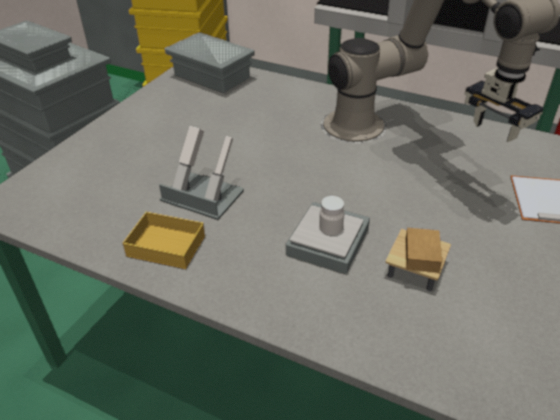

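View pics/top0.png

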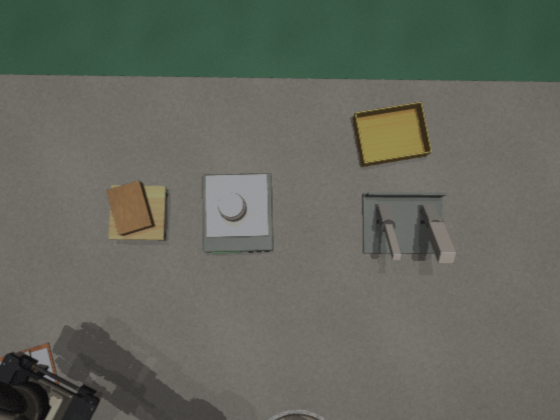

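Jar (scene 332,215; top 232,206) is on the plate and the carton is parked on the stand, so the thick wand is wanted: the right-hand one in the top view (435,235). The tool can only twist about the vertical. I'll pull the wand out, then pivot it level in the grip by pressing its tip on the free part of the weigher plate. First I'll fit the wand pose.

```bash
cat > fit.py <<'E'
from h import *
from scipy.optimize import minimize
ps={n:vision.capture(n) for n in("scene","top")}
M={}
for n,p in ps.items():
    for o in("wand_thick","wand_slim"):
        r=vision.regions_of(p,o); 
        for d in r[:2]:
            m=d["mask"]; v,u=np.nonzero(m); print(n,o,round(d["confidence"],2),m.sum(),u.mean().round(),v.mean().round())
        if r: M[n,o]=r[0]["mask"]
def axes(yaw,lean):
    z=np.array([-np.sin(lean)*np.cos(yaw),-np.sin(lean)*np.sin(yaw),np.cos(lean)]); y=np.array([-np.sin(yaw),np.cos(yaw),0]); return np.c_[np.cross(y,z),y,z]
def box(a,z0,z1): return np.array([[i*a,j*a,k] for i in(-1,1) for j in(-1,1) for k in(z0,z1)])
def render(p,q,a):
    A=axes(q[2],q[3]); im=np.zeros((420*4,560*4),np.uint8)
    for B in(box(a,6,116),box(17,0,6)):
        pts=np.array([proj(p,np.r_[q[0],q[1],85]+A@b) for b in B])
        cv2.fillConvexPoly(im,cv2.convexHull(np.round((pts*4+2)).astype(np.int32)),255)
    return cv2.resize(im,(560,420),interpolation=cv2.INTER_AREA)/255.
def cost(q,o,a):
    c=0
    for n,p in ps.items():
        if (n,o) in M:
            r=render(p,q,a); m=M[n,o]; c+=1-np.minimum(r,m).sum()/np.maximum(r,m).sum()
    return c+((q[3]-np.radians(42))/np.radians(2))**2*.02
for o,a,x0 in(("wand_thick",17,[560,-305,0,.733]),("wand_slim",9,[560,-200,0,.733])):
    b=min((minimize(cost,np.r_[x0[0]+dx,x0[1],y,.733],args=(o,a),method="Nelder-Mead",options=dict(initial_simplex=np.r_[x0[0]+dx,x0[1],y,.733]+np.vstack([np.zeros(4),np.diag([12,12,.15,.03])]),maxiter=150)) for dx in(0,20) for y in(-.15,.15)),key=lambda r:r.fun)
    q=b.x; print(o,b.fun.round(3),q[:2].round(1),np.degrees(q[2:]).round(1))
    if o=="wand_thick":
        A=axes(q[2],q[3]); print("grip pt s=75",(np.r_[q[:2],85]+A[:,2]*75).round(1))
        for n,p in ps.items(): save(p,n+"fit.png",[np.r_[q[:2],85]+A[:,2]*s for s in(0,75,116)])
cv2.imwrite("pics/fit.png",np.hstack([cv2.resize(cv2.imread("pics/scenefit.png")[110:230,130:260],None,fx=3,fy=3),cv2.resize(cv2.imread("pics/topfit.png")[180:300,350:480],None,fx=3,fy=3)]))
E
python3 fit.py
```

```text
scene wand_thick 0.57 626 191.0 147.0
scene wand_slim 0.56 326 223.0 157.0
top wand_thick 0.89 839 441.0 243.0
top wand_slim 0.8 440 391.0 238.0
wand_thick 0.165 [ 563.4 -317.6] [ 0.3 42.2]
grip pt s=75 [ 513.  -317.8  140.6]
wand_slim 0.327 [ 563.1 -208.4] [-0.5 42.3]
```

View pics/fit.png

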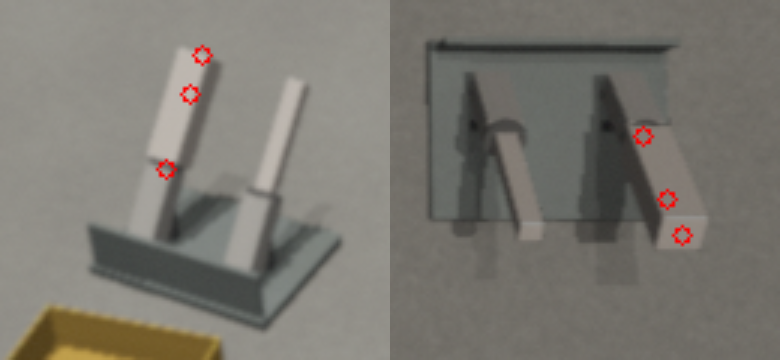

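Emit:
arm_command:
  deltas:
    - [0,0,0,-6.5]
    - [0,0,0,-6.5]
    - [0,0,0,-6.5]
    - [0,0,0,-6.45]
    - [0.034,0,-0.036,0]

```text
time: 1.7
tool_pos: [261.5, 438.5, 234.7]
tcp_rot: [-1.569, 0.001, 0.009]
contact_force: [2.5, -0.2, 0.3]
grip_width: 91.9
```

Emit:
arm_command:
  deltas:
    - [0.034,0,-0.036,0]
    - [0.034,0,-0.036,0]
    - [0.034,0,-0.036,0]
    - [0.034,0,-0.036,0]
    - [0.02,0,-0.045,0]

```text
time: 2.2
tool_pos: [421.9, 245.8, 234.8]
tcp_rot: [-1.57, -0.002, 0.0]
contact_force: [0.5, -0.3, 0.0]
grip_width: 91.6
```

Emit:
arm_command:
  deltas:
    - [0.01,0,-0.045,0]
    - [0,0,-0.045,0]
    - [0,0,-0.045,0]
    - [0,0,-0.045,0]
    - [0,0,-0.045,0]

```text
time: 2.7
tool_pos: [429.5, 20.4, 234.9]
tcp_rot: [-1.571, -0.001, 0.0]
contact_force: [0.5, -0.8, -0.6]
grip_width: 92.2
```

Emit:
arm_command:
  deltas:
    - [0,0,-0.045,0]
    - [0,0,-0.045,0]
    - [0.01,0,-0.045,0]
    - [0.01,0,-0.045,0]
    - [0.02,0,-0.045,0]

```text
time: 3.2
tool_pos: [469.3, -204.8, 235.1]
tcp_rot: [-1.571, -0.0, -0.001]
contact_force: [1.0, -0.2, 0.2]
grip_width: 91.6
```

Emit:
arm_command:
  deltas:
    - [0.015,0,-0.04,0]
    - [0.015,0,-0.04,0]
    - [0.013,0,-0.033,0]
    - [0,0,0,0]

```text
time: 3.6
tool_pos: [513.3, -319.8, 233.5]
tcp_rot: [-1.572, -0.0, -0.003]
contact_force: [-0.6, -0.1, -0.5]
grip_width: 92.0
```

Run:
```python
from h import *
print(bot.get_obs()["tool_pos"].round(1))
p=vision.capture("scene"); q=vision.capture("top")
save(p,"s2.png"); save(q,"t2.png")
cv2.imwrite("pics/c2.png",np.hstack([cv2.resize(cv2.imread("pics/s2.png")[80:230,130:260],None,fx=3,fy=3),cv2.resize(cv2.imread("pics/t2.png")[150:300,350:480],None,fx=3,fy=3)]))
```

```text
[ 513.3 -319.8  233.5]
```

View pics/c2.png

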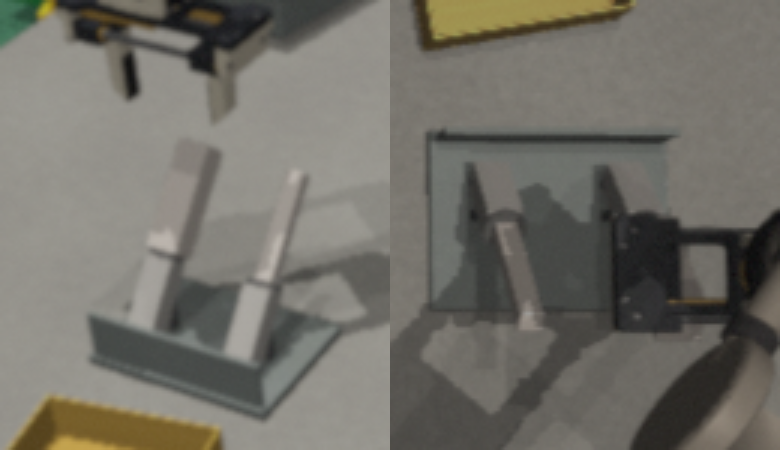

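The open fingers straddle the thick handle (scene crop: handle 195,150 below the fingers at 125,85 and 220,105), and the neighbour is clear. Descending.

Emit:
arm_command:
  deltas:
    - [0,0.035,0.002,0]
    - [0,0.035,0,0]
    - [0,0.025,0,0]
    - [0,0.009,0,0]
    - [0,0,0,0]

```text
time: 4.2
tool_pos: [512.4, -312.5, 130.2]
tcp_rot: [-1.569, 0.002, 0.001]
contact_force: [-0.8, 0.2, 1.3]
grip_width: 91.9
```

Emit:
arm_command:
  deltas:
    - [0,0,0,0]
    - [0,0,0,0]
    - [0,0,0,0]
    - [0,0,0,0]
    - [0,0,0,0]
  claw: 255

```text
time: 4.7
tool_pos: [512.9, -314.0, 131.1]
tcp_rot: [-1.571, -0.001, 0.0]
contact_force: [0.6, 0.8, 0.6]
grip_width: 56.1
```

Emit:
arm_command:
  deltas:
    - [0,0,0,0]
    - [0,0,0,0]
    - [0,0,0,0]

```text
time: 5.0
tool_pos: [512.8, -314.5, 130.8]
tcp_rot: [-1.572, -0.0, 0.0]
contact_force: [0.5, -4.2, -1.6]
grip_width: 34.1
```

Emit:
arm_command:
  deltas:
    - [0,0,0,0]
    - [0,0,0,0]
    - [-0.0032,-0.0038,0,0]
    - [-0.0064,-0.0077,0,0]
    - [-0.0064,-0.0077,0,0]

```text
time: 5.5
tool_pos: [496.6, -314.1, 149.7]
tcp_rot: [-1.571, -0.0, -0.0]
contact_force: [1.6, -4.1, -3.8]
grip_width: 34.1
```

Emit:
arm_command:
  deltas:
    - [-0.0096,-0.0115,0,0]
    - [-0.0096,-0.0115,0,0]
    - [-0.0096,-0.0115,0,0]
    - [-0.0096,-0.0115,0,0]
    - [-0.0096,-0.0115,0,0]

```text
time: 6.0
tool_pos: [447.8, -313.2, 208.6]
tcp_rot: [-1.57, 0.0, 0.001]
contact_force: [0.6, -0.5, -2.2]
grip_width: 34.1
```

Emit:
arm_command:
  deltas:
    - [-0.0064,-0.015,0,0]
    - [0,-0.02,0,0]
    - [0,-0.02,0,0]
    - [0,-0.01,0,0]
    - [0,0,0,0]

```text
time: 6.5
tool_pos: [442.5, -314.0, 274.1]
tcp_rot: [-1.573, -0.002, 0.0]
contact_force: [0.4, -0.8, -1.2]
grip_width: 33.8
```

Run:
```python
from h import *
s=bot.get_obs();print(s["time"],s["tool_pos"].round(1),s["contact_force"].round(1))
p=vision.capture("scene"); q=vision.capture("top")
save(p,"s3.png"); save(q,"t3.png")
cv2.imwrite("pics/c3.png",np.hstack([cv2.resize(cv2.imread("pics/s3.png")[50:230,130:320],None,fx=2,fy=2),cv2.resize(cv2.imread("pics/t3.png")[150:330,350:540],None,fx=2,fy=2)]))
for n,pp in(("scene",p),("top",q)):
    for o in("wand_slim","wand_thick_tip","wand_thick","jar","weigher","plate"): print(n,o,[(round(d["confidence"],2),np.round(w(pp,d["xyz"])).tolist()) for d in vision.find_in(pp,o)[:2]])
```

```text
6.5 [ 442.5 -314.   274.1] [ 0.4 -0.8 -1.2]
scene wand_slim [(0.63, [529.0, -208.0, 127.0])]
scene wand_thick_tip [(0.6, [476.0, -308.0, 256.0])]
scene wand_thick [(0.68, [478.0, -310.0, 256.0])]
scene jar [(0.7, [621.0, 162.0, 113.0])]
scene weigher [(0.91, [649.0, 175.0, 58.0])]
scene plate [(0.78, [653.0, 177.0, 61.0]), (0.19, [528.0, -208.0, 129.0])]
top wand_slim [(0.9, [529.0, -209.0, 135.0])]
top wand_thick_tip [(0.92, [494.0, -318.0, 241.0])]
top wand_thick [(0.59, [499.0, -311.0, 246.0])]
top jar [(0.88, [594.0, 155.0, 145.0])]
top weigher [(0.9, [581.0, 142.0, 65.0])]
top plate [(0.64, [582.0, 141.0, 59.0])]
```

View pics/c3.png

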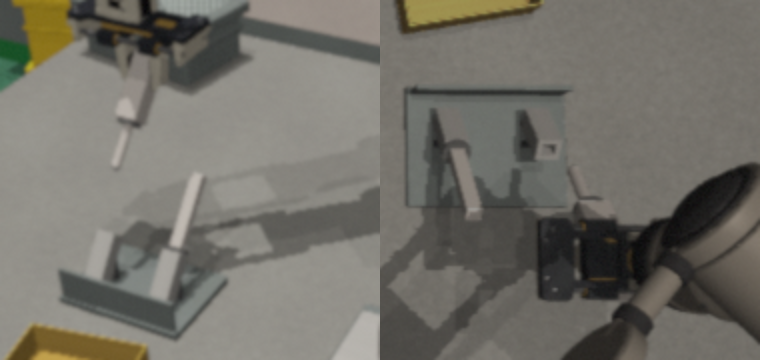

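The thick wand is clear of its sleeve (shank and tip at 118,160 in the scene crop) and the slim one hasn't moved. Moving to the weigher's near edge, with y≈95 to stay beside the jar.

Emit:
arm_command:
  deltas:
    - [0,-0.02,0.02,0]
    - [0,0,0.04,0]
    - [0,0,0.045,0]
    - [0,0,0.045,0]
    - [0,0,0.045,0]

```text
time: 7.7
tool_pos: [442.0, -117.3, 292.5]
tcp_rot: [-1.571, -0.001, -0.001]
contact_force: [1.3, 0.4, -1.3]
grip_width: 34.0
```

Emit:
arm_command:
  deltas:
    - [0,0,0.045,0]
    - [0,0,0.045,0]
    - [0,0,0.045,0]
    - [0,0,0.04,0]
    - [0,0,0.035,0]

```text
time: 8.2
tool_pos: [442.0, 93.2, 292.7]
tcp_rot: [-1.57, -0.001, 0.001]
contact_force: [1.1, 0.1, -0.8]
grip_width: 33.8
```

Emit:
arm_command:
  deltas:
    - [-0.004,0.03,0,0]
    - [-0.004,0.035,0,0]
    - [0,0.025,0,0]
    - [0,0.015,0,0]
    - [0,0,0,0]

```text
time: 8.7
tool_pos: [433.1, 91.2, 185.8]
tcp_rot: [-1.571, 0.004, 0.0]
contact_force: [-0.2, -0.1, -0.4]
grip_width: 33.8
```

Run:
```python
from h import *
s=bot.get_obs();print(s["time"],s["tool_pos"].round(1),s["contact_force"].round(1))
p=vision.capture("scene"); q=vision.capture("top")
save(p,"s4.png"); save(q,"t4.png")
cv2.imwrite("pics/c4.png",np.hstack([cv2.resize(cv2.imread("pics/s4.png")[80:280,230:420],None,fx=2,fy=2),cv2.resize(cv2.imread("pics/t4.png")[140:340,150:340],None,fx=2,fy=2)]))
```

```text
8.7 [433.1  91.2 185.8] [-0.2 -0.1 -0.4]
```

View pics/c4.png

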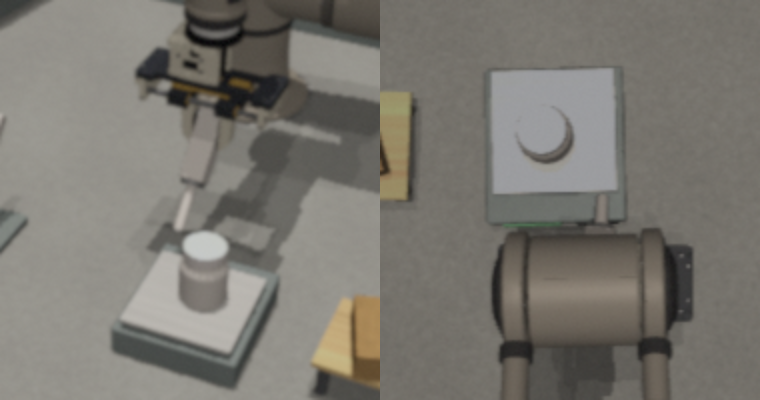

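```bash
cat >> h.py <<'E'
def ray(p,u,v):
    T=np.linalg.inv(p["world_to_cam"]); d=T[:3,:3]@np.linalg.solve(p["camera_matrix"],[u,v,1]); return T[:3,3],d/np.linalg.norm(d)
def tri(p,a,q,b):
    o1,d1=ray(p,*a);o2,d2=ray(q,*b); t=np.linalg.lstsq(np.c_[d1,-d2],o2-o1,rcond=None)[0]
    x,y=o1+t[0]*d1,o2+t[1]*d2; return ((x+y)/2).round(1),np.linalg.norm(x-y).round(1)
E
python3 - <<'E'
from h import *
s=bot.get_obs();print(s["tool_pos"].round(1))
p=vision.capture("scene"); q=vision.capture("top")
print("tip",tri(p,(320.5,191.5),q,(260.5,238.5)))
G=s["tool_pos"]+[0,0,11]
for a in(20,30,36,42):
    t=G+136*np.array([np.sin(np.radians(a)),0,-np.cos(np.radians(a))]); print(a,t.round(),proj(p,t).round(1),proj(q,t).round(1))
for e in((507,91,60),(507,142,60)): print(proj(p,np.array(e)),proj(q,np.array(e)))
for n,pp in(("scene",p),("top",q)):
    for d in vision.regions_of(pp,"wand_thick")[:1]:
        v,u=np.nonzero(d["mask"]); print(n,d["confidence"],u.min(),u.max(),v.min(),v.max())
E
```

```text
[434.7  91.2 188. ]
tip (array([526.6,  92.7, 104.4]), np.float64(4.8))
20 [481.  91.  71.] [325.1 191.6] [260.4 258.9]
30 [503.  91.  81.] [322.2 193.1] [260.4 249.6]
36 [515.  91.  89.] [320.6 193.3] [260.3 244.4]
42 [526.  91.  98.] [319.1 193. ] [260.3 239.4]
[321.27016095 199.92432767] [260.71019985 248.06622489]
[338.39342829 205.05471203] [239.33349756 247.87399575]
scene 0.92 317 339 129 195
top 0.49 253 266 236 256
```

Run:
```python
from h import *
p=vision.capture("scene"); q=vision.capture("top")
def at(c,u,v,z):
    o,d=ray(c,u,v); return (o+d*(z-o[2])/d[2]).round(1)
for c,n in((q,"top"),(p,"scene")):
    for o,z in(("jar",145),("plate",60),("weigher",60)):
        for d in vision.find_in(c,o)[:1]: print(n,o,w(c,d["xyz"]).round(1))
print("lid top",at(q,231.5,205.5,145),"scene",at(p,230+103,80+124,145))
print("plate corners top",[at(q,u,v,60) for u,v in((205,175),(268,174),(205.5,236.5),(268,236))])
print("plate corners scene",[at(p,230+u/2,80+v/2,60) for u,v in((170,250),(272,275),(121,322),(232,358))])
print(q["world_to_cam"].round(3),q["camera_matrix"])
```

```text
top jar [601.9 152.  145.3]
top weigher [585.1 143.5  59.1]
scene jar [619.4 163.8 115.8]
scene plate [652.8 174.9  60.2]
scene weigher [650.7 173.8  59.5]
lid top [598.7 155.2 145. ] scene [606.2 161.9 145. ]
plate corners top [array([682.2, 227.9,  60. ]), array([686.3,  75.6,  60. ]), array([533.4, 223.2,  60. ]), array([536. ,  73.9,  60. ])]
plate corners scene [array([534.7,  84.2,  60. ]), array([523.2, 227.6,  60. ]), array([692.5,  85.7,  60. ]), array([690.8, 235.6,  60. ])]
[[ 9.000000e-03 -1.000000e+00  1.400000e-02  3.477600e+01]
 [-9.950000e-01 -1.000000e-02 -9.900000e-02  5.912170e+02]
 [ 9.900000e-02 -1.300000e-02 -9.950000e-01  1.236536e+03]
 [ 0.000000e+00  0.000000e+00  0.000000e+00  1.000000e+00]] [[513.36391987   0.         282.09475118]
 [  0.         513.36391987 214.60914247]
 [  0.           0.           1.        ]]
```

The plate really spans x 534–685, y 75–227, and the jar is at about (601,156). That's from pixel edges in both views; the network's plate centre is off by about 27 mm. The press point moves to tip x≈553.

Emit:
arm_command:
  deltas:
    - [0.026,0,0.003,0]
    - [0,0.015,0,0]
    - [0,0.01,0,0]
    - [0,0.005,0,0]
    - [0,0,0,0]

```text
time: 9.9
tool_pos: [459.4, 94.1, 157.0]
tcp_rot: [-1.571, 0.002, 0.0]
contact_force: [-0.1, 0.2, -1.7]
grip_width: 34.1
```

Emit:
arm_command:
  deltas:
    - [-0.0055,0.007,0,0]
    - [-0.0055,0.007,0,0]
    - [-0.0055,0.0077,0,0]
    - [-0.0055,0.0077,0,0]
    - [0,0,0,0]

```text
time: 10.4
tool_pos: [437.0, 94.2, 127.8]
tcp_rot: [-1.571, 0.001, 0.0]
contact_force: [0.0, 0.5, -0.1]
grip_width: 33.7
```

Run:
```python
from h import *
s=bot.get_obs();print(s["time"],s["tool_pos"].round(1),s["contact_force"].round(1),s["moment"].round(2))
p=vision.capture("scene"); q=vision.capture("top")
save(p,"s5.png"); save(q,"t5.png")
cv2.imwrite("pics/c5.png",np.hstack([cv2.resize(cv2.imread("pics/s5.png")[80:280,230:420],None,fx=2,fy=2),cv2.resize(cv2.imread("pics/t5.png")[140:340,150:340],None,fx=2,fy=2)]))
```

```text
10.4 [437.   94.2 127.8] [ 0.   0.5 -0.1] [0.09 0.01 0.  ]
```

View pics/c5.png

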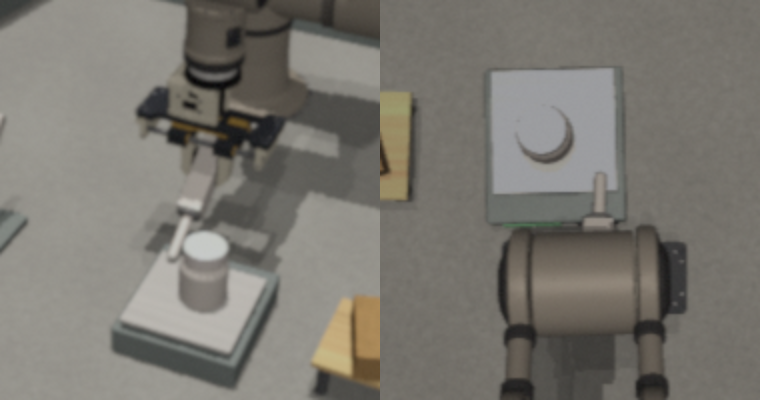

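The tip is resting on the plate (top crop 600,175, x≈555) and the wand is pivoting. Continuing the arc.

Emit:
arm_command:
  deltas:
    - [-0.0045,0.0083,0,0]
    - [-0.0045,0.0083,0,0]
    - [-0.0033,0.009,0,0]
    - [-0.0032,0.009,0,0]
    - [-0.002,0.0092,0,0]

```text
time: 11.0
tool_pos: [420.0, 94.2, 83.2]
tcp_rot: [-1.571, 0.001, 0.0]
contact_force: [-3.0, -0.1, 2.9]
grip_width: 33.7
```

Emit:
arm_command:
  deltas:
    - [-0.002,0.0092,0,0]
    - [-0.001,0.0095,0,0]
    - [-0.0003,0.0095,0,0]
    - [0,0.0015,0,0]
    - [0,0,0,0]

```text
time: 11.5
tool_pos: [417.5, 94.1, 54.0]
tcp_rot: [-1.571, 0.001, 0.0]
contact_force: [-0.5, -0.0, -2.5]
grip_width: 33.8
```

Run:
```python
from h import *
s=bot.get_obs();print(s["time"],s["tool_pos"].round(1),s["contact_force"].round(1),s["moment"].round(2))
```

```text
11.5 [417.5  94.1  54. ] [-0.5 -0.  -2.5] [0.04 0.06 0.01]
```

Emit:
arm_command:
  deltas:
    - [0,-0.015,0,0]
    - [0,-0.03,0,0]
    - [0,-0.045,0,0]
    - [0,-0.04,0,0]
    - [0,-0.03,0,0]

```text
time: 12.0
tool_pos: [418.1, 94.1, 217.2]
tcp_rot: [-1.571, -0.003, 0.0]
contact_force: [1.4, 0.2, -1.4]
grip_width: 33.6
```

Emit:
arm_command:
  deltas:
    - [0,-0.02,0,0]
    - [0.015,0,0.02,0]
    - [0.017,0,0.022,0]
    - [0.015,0,0.02,0]
    - [0,0,0,0]

```text
time: 12.5
tool_pos: [465.9, 157.9, 234.4]
tcp_rot: [-1.57, -0.001, 0.002]
contact_force: [0.2, -0.5, -2.1]
grip_width: 33.5
```

Run:
```python
from h import *
s=bot.get_obs();print(s["time"],s["tool_pos"].round(1),s["contact_force"].round(1))
p=vision.capture("scene"); q=vision.capture("top")
save(p,"s6.png"); save(q,"t6.png")
G=s["tool_pos"]+[0,0,11]
for a in(70,75,80,85,90,95,100):
    t=G+143*np.array([np.sin(np.radians(a)),0,-np.cos(np.radians(a))]); print(a,t.round(),proj(p,t).round(1),proj(q,t).round(1))
for n,pp in(("scene",p),("top",q)):
    for o in("wand_thick_tip","wand_slim","jar","carton"): print(n,o,[(round(d["confidence"],2),np.round(w(pp,d["xyz"])).tolist()) for d in vision.find_in(pp,o)[:2]])
cv2.imwrite("pics/c6.png",np.hstack([cv2.resize(cv2.imread("pics/s6.png")[80:280,230:420],None,fx=2,fy=2),cv2.resize(cv2.imread("pics/t6.png")[140:340,150:340],None,fx=2,fy=2)]))
```

```text
12.5 [465.9 157.9 234.4] [ 0.2 -0.5 -2.1]
70 [600. 158. 196.] [333.5 186. ] [228.2 202. ]
75 [604. 158. 208.] [333.1 182.9] [227.8 199.5]
80 [607. 158. 221.] [333.  179.5] [227.2 197.5]
85 [608. 158. 233.] [333.  175.8] [226.7 195.9]
90 [609. 158. 245.] [333.2 171.7] [226.1 194.8]
95 [608. 158. 258.] [333.5 167.3] [225.6 194.2]
100 [607. 158. 270.] [334.1 162.7] [225.  194.2]
scene wand_thick_tip [(0.92, [521.0, 161.0, 260.0])]
scene wand_slim [(0.75, [531.0, -206.0, 128.0])]
scene jar [(0.62, [620.0, 162.0, 114.0])]
scene carton [(0.59, [616.0, 400.0, 95.0]), (0.5, [623.0, 165.0, 115.0])]
top wand_thick_tip [(0.83, [566.0, 152.0, 250.0])]
top wand_slim [(0.94, [529.0, -210.0, 131.0])]
top jar [(0.8, [595.0, 144.0, 145.0])]
top carton [(0.77, [598.0, 392.0, 100.0])]
```

View pics/c6.png

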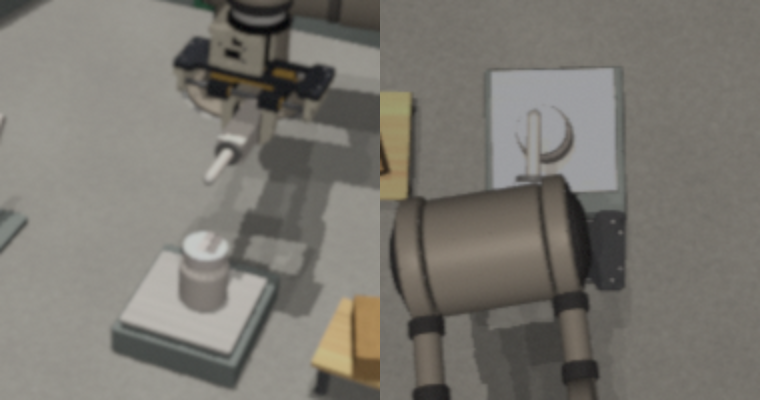

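The tip shows at scene (334,171) and top (226.5,195.5). That fits a level wand (90°), with the ball at about (602,158,245) over the jar at (601,156). I'll hold briefly, check that it's still, then hand in.

Emit:
arm_command:
  deltas:
    - [0,0,0,0]
    - [0,0,0,0]
    - [0,0,0,0]
    - [0,0,0,0]
    - [0,0,0,0]

```text
time: 13.5
tool_pos: [464.5, 156.2, 234.5]
tcp_rot: [-1.571, -0.0, 0.0]
contact_force: [-0.1, -0.7, -1.3]
grip_width: 33.9
```

Run:
```python
from h import *
s=bot.get_obs();print(s["time"],s["tool_pos"].round(1),s["dq"].round(3),s["grip_width"])
p=vision.capture("scene"); a=p["img"][140:200,320:350].astype(int); b=cv2.imread("pics/s6.png")[140:200,320:350,::-1].astype(int)
d=abs(a-b).mean(); print("mean diff",d)
if d<4: job.close_job(); print("closed")
```

```text
13.5 [464.5 156.2 234.5] [ 0.001 -0.     0.    -0.001 -0.002 -0.001] 33.90901594131637
mean diff 2.8555555555555556
the job is handed in; nothing more can be done
closed
```

The jar was on the plate, so I drew the thick-handled wand and handed the job in at about 13.5 s. I was still holding the wand level over the jar. No verdict is reported on handing in.

- **How it was levelled:** the tool can only turn about the vertical. I pressed the wand's tip on the free part of the weigher plate and lowered the gripper in an arc, so the wand pivoted level in the fingers. I then lifted it over the jar.
- **Wand position:** both camera views agreed on a level wand to within a few degrees. The ball tip was at about (601, 156, 245) mm, over the jar at about (601, 156) and 100 mm above its lid.
- **Grip and stillness:** the grip width read 33.9 mm on the 34 mm handle, joint speeds were near zero, and the wand's image changed little during the final hold.
- **Other items:** the slim wand and carton were re-found within a few mm of where they started. The jar looked unmoved in the pictures, though the detector's readings of it varied by about 10 mm.
- **Checks that disagreed:** the network put the plate centre about 27 mm off (x 582), against about 609 mm from the plate edges, which I used. The network's tip positions (x 521 and 566) seemed to mark the middle of the visible shank, so I went by the pixel positions.

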